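# Lock the bayonet filter cartridge into the dust extractor

## Robot

A 6-joint arm with a two-finger parallel gripper is mounted at the origin on the work surface. World frame = base frame: x ahead of the robot, y to its left, z up, the work surface at z = 0. Lengths are in mm, angles in rad, forces in N, time in s.
With the tool pointing down it reaches from about 275 to 1000 mm from the base axis. Payload 8.4 kg.
Tool frame: the origin (TCP) lies at the very end of the fingers, on their centre line; the grasp point (between the pads) lies 19 mm behind it; z points along the fingers, y is the direction in which the jaws open and shut (so a half turn about z gives the same grasp; the last joint's range is limited). The gripper opens to 85 mm and grips with 20 to 120 N. Pads are 22 mm wide; open, the fingers measure 114 mm over their backs; the gripper's body (76 mm by 85 mm) begins 54 mm behind the grasp point. The pads swing forward as they close: fully open they stand 13 mm farther back than shut.
Start: joints at [-1.128, 0.353, 1.633, -0, 1.155, -0.002], TCP at [268.922, -564.189, 231.281] pointing down, gripper open.
Joint ranges: [-2.63, 2.63], [-0.92, 2.1], [0.06, 2.66], [-1.3, 4.44], [0, 2.69], [-3.02, 3.02]. Speed limits (rad/s): [2.22, 2.22, 2.79, 3.14, 3.14, 3.14].

## Interface

Orientations are given as [roll, pitch, yaw] about the fixed x, y, z axes, in that order (R = Rz(yaw) Ry(pitch) Rx(roll)).
In Python, from rig import r, vision gives the robot as it stands.
- The arm moves only by the tool move_arm, never from a script. Its argument "series" is text: rows parted by semicolons, each of 7 numbers parted by spaces: the closure, from -1 (fully open) to 1 (shut), then the shift along the tool's x, y, z in units of 40 mm (1.0 is 40 mm), then the turn, a rotation vector about the tool's x, y, z in degrees. In form: grip tx ty tz ax ay az; .... A call has 1 to 20 rows; each row shifts and turns the pose as measured when the row begins, along the tool's axes as they then stand; what a row does not reach is not made up. A row lasts 1/8 s, in which the tool goes at most 62.5 mm and 10.7 degrees, less where a joint would pass 70% of its speed; a pose out of reach is approached as far as the arm can. A call is refused whole if a number of a shift passes 1 or a number of a turn 10.7, either way. A call with a gripper value outside its range is refused whole. The fingers move at their own pace and stop on an object; "grip_force" is the grip in N (left out, the last holds). Time passes only in rows, so rows that do not move let the fingers close. It gives the time, the measured TCP pose, the force and the opening at its end, in the units of the state.
- r.sense(): the state, without advancing time (a new reading comes with each control period).
- vision.grab_frame(name): name is "side" or "top"; returns the picture (480x640x3 uint8, red, green, blue); there is no depth.
- vision.camera_params(name): a dict with "fx", "fy", "cx", "cy" (pixels), "k1" (the pictures are not rectified: a ray, as slopes to the right and down, at radius r is drawn at 1 + k1 r^2 times it, then the intrinsics apply), "position" and "rotation" of the camera in the world. Camera axes: x right, y up, looking along -z (the intrinsics and any distortion apply to the point x, -y, -z); pixel columns grow to the right and rows downward; lengths in mm; the calibration is good to about 2 mm. A picture is of the moment at which its call begins. camera_params takes no time and is no camera call.
- r.sign_off(): hands the job in, once; it reports no verdict.
The state is a dict: "clock": time; "qpos": joint angles; "qvel": joint speeds; "joint_efforts": joint torques, N m; "eef_pos": TCP position; "tcp_rot": TCP orientation; "contact_force": force on the tool from outside, world axes, zero at the start; "wrist_torque": the same for the moment, N m; "opening": opening from 0.0 (shut) to 1.0 (fully open).
Only numpy, scipy, OpenCV 4.12 (cv2) and the standard library are available. Lean on these libraries where they do the work, as an engineer would, in place of code of your own. Each camera call takes 0.05 s, during which the arm holds its last target. There are 200 camera calls.

## Task

Take the filter cartridge that has two small lugs on its sides, set it upright in the round collar on top of the dust extractor and feel round gently until its lugs find the slots; push it in against the spring, turn it clockwise a little under a quarter turn, and let the spring lift it into its lock so that it stays in when you let go. Be gentle, never loading the collar with more than 35 N whether pressing or twisting, and leave the other things on the bench where they stand.

Things in the scene. Friction and masses are not known exactly. Their poses are not given: they have to be found in the camera images.
- cartridge: Bayonet filter cartridge, white plastic with a grey top, 74 mm tall, about 140 g, standing upright and loose on the bench. Origin: centre of its underside, z up. Trunk 40 mm in diameter up to 40 mm (the bottom 4 mm taper to 34 mm), a 45 mm cap from 40 to 46 mm, a grip bar on top. It fits the collar either way round (half turn).
- grip_bar (a point): Middle of the cartridge's grip bar, 60 mm above its underside. The bar is 40 mm long along x, 14 mm thick along y, and stands from 46 to 74 mm above the underside.
- lug_centre (a point): Point on the cartridge's axis 13.5 mm above its underside, level with the middle of its two lugs, which stick out along +x and -x to 28 mm from the axis (56 mm over both), are 9 mm wide along y and 7 mm tall (10 to 17 mm above the underside).
- plain_cartridge: A screw-type cartridge of the same size and colours, but with a plain round 52 mm flange in place of the two lugs; does not fit, leave it. Origin: centre of its underside.
- extractor: The dust extractor, a grey and aluminium box 170 mm (x) by 200 mm (y), 75 mm tall, fixed to the bench. Origin: centre of its underside, z up. The collar stands at the middle of its top.
- collar_mouth (a point): Centre of the mouth of the steel collar, 83 mm above the bench, level with the top of its lip; x, y as the extractor's, z up. Bore 43 mm in diameter, lip 8 mm thick. Lugs not over the slots rest on the lip, the cartridge's underside then 10 mm below here. The collar is on a rubber mount: it starts to sink at 3 N, then 1 mm per 2.5 N, at most 8 mm.
- collar_slots (a point): On the collar's axis, 4 mm below the mouth, axes as the extractor's. Two opposite slots 11.5 mm wide go through the lip. The collar was clocked by hand: the line through the slots is turned 0.15 to 1.25 rad anticlockwise (from above) from this x axis; these poses do not show how much. The lugs drop in when the cartridge's x is within about 0.045 rad of that line.
- spring_seat (a point): On the collar's axis, 14 mm below the mouth: where the spring plunger (34 mm disc) meets the cartridge's underside. It starts at 3 N and gains 0.5 N per mm, to a hard stop 31 mm below the mouth. The lugs are under the lip once the underside is 25 mm or more below the mouth (28 is good). Let go in the slots, the cartridge rises back to here.
- locked_seat (a point): On the collar's axis, 21 mm below the mouth: where the cartridge's underside sits when locked. Pushed in, it turns clockwise (from above) 80 degrees (1.4 rad) from the slots to an end stop, with 2 mm of play; anticlockwise is blocked. There notches 4 mm deep in the lip let the spring lift the lugs. Short of the notches it stays 25 mm below the mouth.
- reagent_bottle: Small amber bottle with a white cap, 28 mm diameter, 62 mm tall. Bystander. Origin: centre of its underside.
- bur_stand: Round white stand with little burs, 68 mm diameter, 65 mm tall. Bystander. Origin: centre of its underside.
- card_box: Small cardboard box 55 x 85 x 28 mm. Bystander. Origin: centre of its underside.
- beaker: Glass beaker, 66 mm diameter, 85 mm tall. Bystander. Origin: centre of its underside.
- pliers: Small pliers with blue handles lying flat, 110 mm long along x, 14 mm high. Bystander. Origin: under the pivot.
- probe: Small screwdriver lying flat, 140 mm long along x. Bystander. Origin: under its middle.
Not all that is in view belongs to the job. Leave any green, orange or red look-alike of the cartridge alone.

How it is judged (in metres and radians):
On the way, in this order (a step that is already met when the one before it is completed fails the run):
1. the cartridge with the lugs is lifted from the bench (height (world z) of cartridge above 0.03 m), for 0.1 s.
2. the cartridge is pushed into the collar against its spring, lugs below the lip (z of cartridge in the frame of collar_mouth below -0.0245 m and horizontal distance between cartridge and collar_mouth below 0.005 m), for 0.1 s.
At the end, for the whole second after the job is handed in: The cartridge stands locked in the collar, released and at rest: its underside 18.5 to 23.5 mm below the collar's mouth (21 mm when the lugs sit in their notches), within 5 mm of the collar's axis and within 0.08 rad of upright (z of cartridge in the frame of collar_mouth between -0.0235 and -0.0185 m and horizontal distance between cartridge and collar_mouth below 0.005 m and angle between cartridge's own z axis and vertical below 0.08 rad and linear speed of cartridge below 0.01 m/s and contact force between the fingers and cartridge below 0.1 N); the robot touches nothing.
It fails at once if the cartridge presses or wedges on the collar with more than 35 N (contact force between cartridge and extractor above 35 N).
It fails at once if the robot presses on the extractor itself with more than 35 N (contact force between any of the fingers, the arm and extractor above 35 N).
It fails at once if another thing on the bench is moved by more than 30 mm (distance of any of plain_cartridge, reagent_bottle, bur_stand, card_box, beaker, pliers, probe from where it was at the start of the episode above 0.03 m).
It also fails if it takes over 72 s, if anything falls off the work surface, if the arm or the gripper's body presses on something with over 40 N, if the wrist force passes 120 N, or if a joint passes its speed limit or range.

## Working session

There is one attempt and no reset: what is moved stays moved. The work goes in short steps, Python scripts to look and compute and a tool call to move; the robot and the scene stay as the last step left them, time stands still between calls to the robot, and variables do not carry over. Pictures are saved under pics/ and viewed, about 8 in all and at most 12, crops included, and the job is handed in when it is done.

Besides the shell and the picture viewer there is one more tool, called by a JSON object that holds its "method" and its "body", one argument or row to a line. move_arm: Moves the arm, as the interface text tells. Its arguments: {"type":"object","properties":{"series":{"type":"string"},"grip_force":{"type":"number"}},"required":["series"]}

```bash
ls; mkdir -p pics
python3 - <<'E'
from rig import r, vision
import cv2
for n in("side","top"):
    f=vision.grab_frame(n); cv2.imwrite(f"pics/{n}0.png",f[:,:,::-1]); print(n,vision.camera_params(n))
print(r.sense())
E
```

```text
pics
side {'fx': 471.7418450301769, 'fy': 471.7418450301769, 'cx': 324.75036382215376, 'cy': 250.23185931788015, 'k1': 0.0027896052957776508, 'position': array([457.33692077, 930.30196391, 804.50096179]), 'rotation': array([ 0.91076543,  0.01836377, -3.02226652])}
top {'fx': 561.1228738601592, 'fy': 561.1228738601592, 'cx': 320.9042404216993, 'cy': 246.59431002300596, 'k1': -0.0013467790573642377, 'position': array([ 393.03665227,   18.43251465, 1201.90504627]), 'rotation': array([ 0.16556468, -0.02039713, -1.57982042])}
{'clock': 0.1, 'qpos': array([-1.12840022e+00,  3.53584713e-01,  1.63406153e+00, -1.71828612e-05,
        1.15518591e+00, -2.44360684e-03]), 'qvel': array([ 0.00126096,  0.00070031, -0.00203911, -0.00110387, -0.0006053 ,
        0.00048004]), 'joint_efforts': array([-1.01487406e-04, -6.06355190e+01, -3.42822075e+01, -1.95119031e-05,
        3.90992907e-03, -8.61678132e-06]), 'eef_pos': array([ 268.73474795, -563.80559656,  230.6323561 ]), 'tcp_rot': array([-3.14035312e+00,  1.26825921e-05,  4.44846673e-01]), 'contact_force': array([-0.41420644,  0.16350449, -0.88323864]), 'wrist_torque': array([ 0.04761958,  0.00270341, -0.01867208]), 'opening': 1.002585477992456}
```

View pics/top0.png

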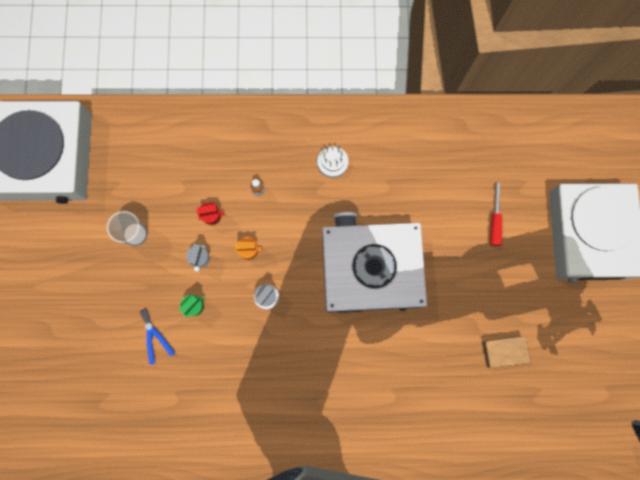

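View pics/side0.png

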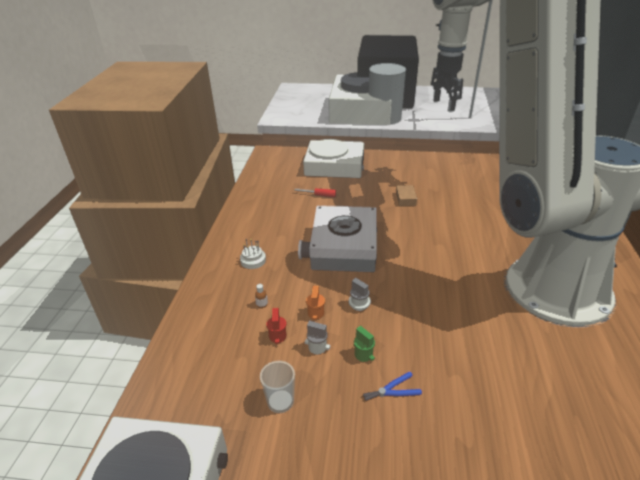

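```bash
cat > h.py <<'E'
from rig import r, vision
import cv2, numpy as np
from scipy.spatial.transform import Rotation as R
def ray(n,u,v):
    c=vision.camera_params(n); d=np.array([(u-c['cx'])/c['fx'],(v-c['cy'])/c['fy']]); p=d.copy()
    for _ in range(5): p=d/(1+c['k1']*(p@p))
    return c['position'],R.from_euler('xyz',c['rotation']).apply([p[0],-p[1],-1])
def plane(n,u,v,z):
    o,d=ray(n,u,v); return o+d*(z-o[2])/d[2]
def pix(n,P):
    c=vision.camera_params(n); q=R.from_euler('xyz',c['rotation']).inv().apply(np.array(P)-c['position'])
    p=np.array([q[0],-q[1]])/-q[2]; p=p*(1+c['k1']*(p@p)); return p*c['fx']+[c['cx'],c['cy']]
def grab(n,k=4):
    return np.median([vision.grab_frame(n) for _ in range(k)],axis=0).astype(np.uint8)
E
python3 - <<'E'
from h import *
t=grab('top');s=grab('side')
np.save('t.npy',t);np.save('s.npy',s)
a=cv2.resize(t[225:325,165:300],None,fx=5,fy=5,interpolation=cv2.INTER_CUBIC)[:300*5//3+0]
b=cv2.resize(s[270:370,290:380],None,fx=4,fy=4,interpolation=cv2.INTER_CUBIC)
c=cv2.resize(t[215:320,315:435],None,fx=3,fy=3,interpolation=cv2.INTER_CUBIC)
cv2.imwrite('pics/c1.png',a[:,:,::-1]); cv2.imwrite('pics/c2.png',np.hstack([cv2.resize(b,(360,400)),cv2.resize(c,(440,400))])[:,:,::-1])
for q in [(198,256),(209,213),(247,249),(192,306)]: print(plane('top',*q,70))
print(plane('top',375,266,83))
hsv=cv2.cvtColor(t,cv2.COLOR_RGB2HSV)
m=((hsv[...,1]<70)&(hsv[...,2]>40)).astype(np.uint8)*255
cs,_=cv2.findContours(m,cv2.RETR_EXTERNAL,cv2.CHAIN_APPROX_SIMPLE)
for k in cs:
    if cv2.contourArea(k)>100: print(cv2.boundingRect(k),cv2.minAreaRect(k),cv2.contourArea(k))
E
```

```text
[564.03124394 243.45986377  70.        ]
[653.37510647 223.32802442  70.        ]
[577.86895169 144.37443133  70.        ]
[462.93709696 252.69557776  70.        ]
[ 539.57894614 -114.72040025   83.        ]
(270, 466, 104, 14) ((321.5, 472.5), (13.0, 103.0), 90.0) 711.0
(254, 284, 26, 26) ((266.1764831542969, 296.2941589355469), (24.738632202148438, 24.73863410949707), 14.03624439239502) 472.0
(186, 244, 24, 28) ((197.8411865234375, 255.56472778320312), (23.862350463867188, 23.320026397705078), 49.398704528808594) 410.0
(322, 212, 105, 100) ((373.7237243652344, 260.421630859375), (99.80603790283203, 101.30449676513672), 87.39744567871094) 8669.0
(108, 211, 39, 35) ((127.60002136230469, 227.70001220703125), (40.16092300415039, 31.30654525756836), 18.434947967529297) 949.5
(550, 183, 90, 99) ((594.5, 232.0), (98.0, 89.0), 90.0) 8138.0
(317, 146, 32, 32) ((332.5, 161.5), (31.0, 31.0), 90.0) 742.0
(0, 101, 91, 101) ((45.0, 151.0), (100.0, 90.0), 90.0) 8576.5
(0, 0, 415, 95) ((207.0, 47.0), (94.0, 414.0), 90.0) 38051.5
```

View pics/c1.png

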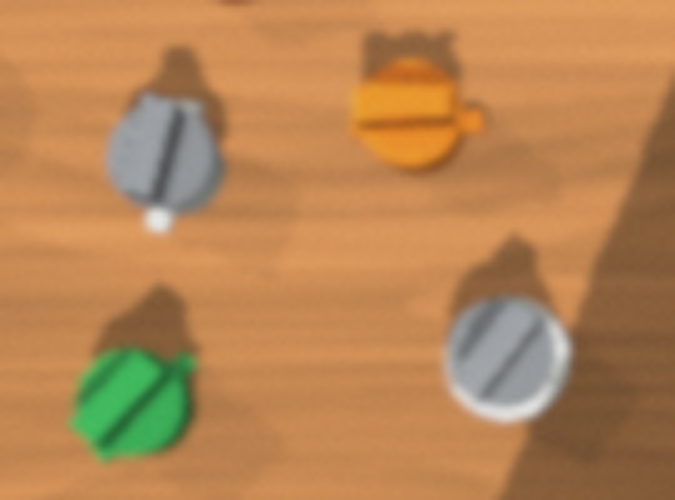

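View pics/c2.png

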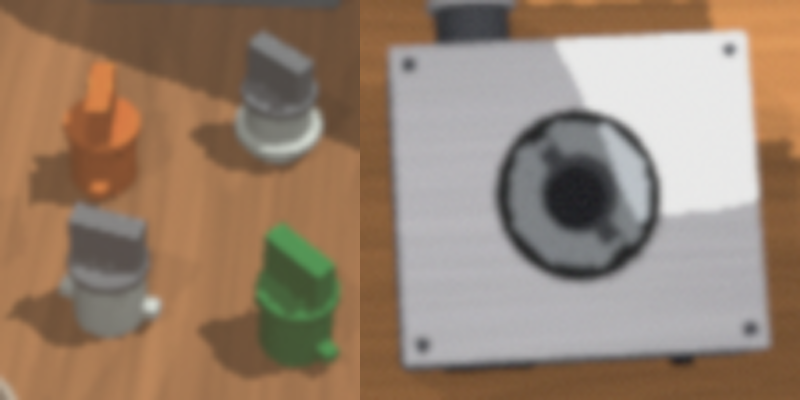

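The top crop shows the lugged cartridge at about (198,256), with its white lug at (196.4,268.8) and its bar nearly along image-vertical. The plain flanged one is at (266,296). The collar crop shows the two slots at about (366,254) and (383,276).

Run:
```python
from h import *
t=np.load('t.npy');s=np.load('s.npy')
P=plane
c=P('top',198,256.2,46);print('cap c',c)
l=P('top',196.4,268.8,15);print('lug',l,np.degrees(np.arctan2(*(l-c)[1::-1])),np.linalg.norm((l-c)[:2]))
a=P('side',290+68/4,270+285/4,13.5);b=P('side',290+152/4,270+306/4,13.5)
print('side lugs',a,b,(a+b)/2,np.linalg.norm(a-b),np.degrees(np.arctan2(*(b-a)[1::-1])))
a=P('top',165+178/5,225+112/5,60);b=P('top',165+160/5,225+200/5,60);print('bar ang',np.degrees(np.arctan2(*(b-a)[1::-1])))
a=P('side',290+75/4,270+211/4,74);b=P('side',290+147/4,270+228/4,74);print('bar top side',a,b,(a+b)/2,np.degrees(np.arctan2(*(b-a)[1::-1])),np.linalg.norm(a-b))
# grey cartridge mask: cap disc via min enclosing of lower part
hsv=cv2.cvtColor(t,cv2.COLOR_RGB2HSV)
# collar: dark ring in top view
g=cv2.cvtColor(t,cv2.COLOR_RGB2GRAY)
up=cv2.resize(g[235:300,340:410],None,fx=4,fy=4,interpolation=cv2.INTER_CUBIC)
m=(up<75).astype(np.uint8)
cs,_=cv2.findContours(m,cv2.RETR_LIST,cv2.CHAIN_APPROX_NONE)
for k in cs:
    if cv2.contourArea(k)>300:
        e=cv2.fitEllipse(k);u,v=(e[0][0]+.5)/4-.5+340,(e[0][1]+.5)/4-.5+235
        print('ell',(u,v),e[1][0]/4,e[1][1]/4,P('top',u,v,75),P('top',u,v,83))
print('mm/px',P('top',375,266,83)-P('top',376,267,83))
a=P('top',366.3,254.4,83);b=P('top',382.6,275.9,83);print('slots',a,b,(a+b)/2,np.degrees(np.arctan2(*(a-b)[1::-1])),np.linalg.norm(a-b))
# screws corners
cc=[(360+408-768,0)]
for x,y in [(408,65),(729,49),(750,328),(422,345)]: 
    p=P('top',315+(x-360)/3.667,215+y/3.81,75);print(p)
z=cv2.resize(t[240:292,349:401],None,fx=11,fy=11,interpolation=cv2.INTER_CUBIC)
cv2.imwrite('pics/collar.png',z[:,:,::-1])
```

```text
cap c [567.2374686  248.21987683  46.        ]
lug [544.90200683 257.03549856  15.        ] 158.46126111112463 24.01224768874629
side lugs [593.1141715 246.8378941  13.5      ] [545.62554637 256.8427868   13.5       ] [569.36985893 251.84034045  13.5       ] 48.53109719444681 168.10292300197975
bar ang 170.0744496042218
bar top side [586.63128572 248.26929665  74.        ] [547.44173138 256.40020542  74.        ] [567.03650855 252.33475103  74.        ] 168.2787738369867 40.02415329800253
ell (374.45433044433594, 265.265079498291) 41.7192497253418 42.309730529785156 [ 542.13691464 -114.6001372    75.        ] [ 541.0784385  -113.65572647   83.        ]
ell (374.2323226928711, 265.5312728881836) 17.651025772094727 23.871318817138672 [ 541.59523647 -114.13517362   75.        ] [ 540.54060576 -113.19406371   83.        ]
ell (362.32743072509766, 249.61752891540527) 3.258329153060913 10.842083930969238 [574.43982217 -90.63004507  75.        ] [573.1520248  -89.85580017  83.        ]
mm/px [2.04271336 1.96780282 0.        ]
slots [563.31735782 -97.68996583  83.        ] [ 519.4337128  -129.52390509   83.        ] [ 541.37553531 -113.60693546   83.        ] 35.95776700580205 54.214149338252405
[611.22452996 -21.23116603  75.        ]
[ 619.10137653 -201.32932063   75.        ]
[ 468.89395018 -207.34553915   75.        ]
[461.35753571 -27.21077015  75.        ]
```

View pics/collar.png

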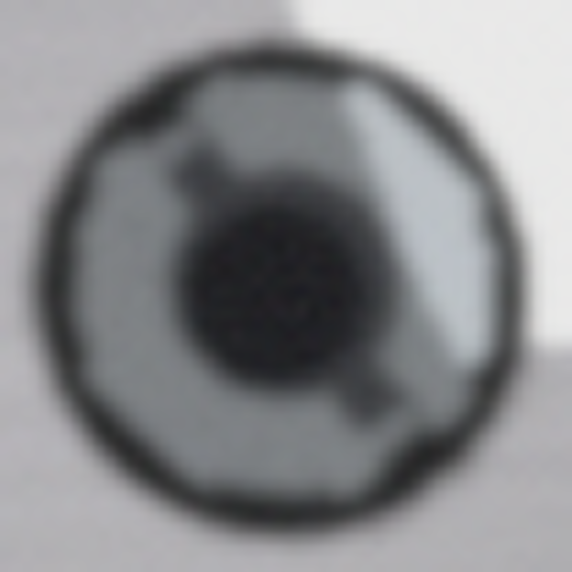

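The collar's centre comes out near (541,-114) and the slot line at about 36–38° in the world frame. The cartridge is near (567.5,250), its bar at 168°. I'll turn the tool to yaw -12° first, then travel.

{"method": "move_arm", "body": {
  "series": "-0.2 0 0 0 0 0 9.3;-0.2 0 0 0 0 0 9.3;-0.2 0 0 0 0 0 9.3;-0.2 0 0 0 0 0 9.3;-0.2 0.14 -0.95 0 0 0 0;-0.2 0.14 -0.95 0 0 0 0;-0.2 0.14 -0.95 0 0 0 0;-0.2 0.14 -0.95 0 0 0 0;-0.2 0.14 -0.95 0 0 0 0;-0.2 0.14 -0.95 0 0 0 0;-0.2 0.14 -0.95 0 0 0 0;-0.2 0.14 -0.95 0 0 0 0;-0.2 0.14 -0.95 0 0 0 0;-0.2 0.14 -0.95 0 0 0 0;-0.2 0.14 -0.95 0 0 0 0;-0.2 0.14 -0.95 0 0 0 0"
}}

```text
clock: 2.5
eef_pos: [441.9, -124.8, 232.5]
tcp_rot: [3.139, -0.006, -0.231]
contact_force: [0.7, -0.5, 0.3]
opening: 0.601
```

{"method": "move_arm", "body": {
  "series": "-0.2 0.11 -0.95 0 0 0 -1.4;-0.2 0.11 -0.95 0 0 0 0;-0.2 0.11 -0.95 0 0 0 0;-0.2 0.11 -0.95 0 0 0 0;-0.2 0.11 -0.95 0 0 0 0;-0.2 0.11 -0.95 0 0 0 0;-0.2 0.11 -0.95 0 0 0 0;-0.2 0.11 -0.95 0 0 0 0;-0.2 0.11 -0.95 0 0 0 0;-0.2 0.11 -0.95 0 0 0 0;-0.2 0 0 0 0 0 0;-0.2 0 0 0 0 0 0"
}}

```text
clock: 4.0
eef_pos: [567.5, 252.8, 233.4]
tcp_rot: [3.14, -0.01, -0.202]
contact_force: [0.6, -0.1, -0.1]
opening: 0.6
```

{"method": "move_arm", "body": {
  "series": "-0.2 0.01 0.06 0.8 0 -0.5 0;-0.2 0 0 0.8 0 0 0;-0.2 0 0 0.8 0 0 0;-0.2 0 0 0.8 0 0 0;-0.2 0 0 0.6 0 0 0;-0.2 0 0 0 0 0 0"
}}

```text
clock: 4.75
eef_pos: [567.3, 243.0, 79.5]
tcp_rot: [3.14, -0.003, -0.208]
contact_force: [-0.4, 1.0, 1.0]
opening: 0.602
```

Run:
```python
from h import *
t=grab('top',2);s=grab('side',2)
b=cv2.resize(s[250:370,270:390],None,fx=4,fy=4,interpolation=cv2.INTER_CUBIC)
cv2.imwrite('pics/g.png',b[:,:,::-1])
```

```text
(no output)
```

View pics/g.png

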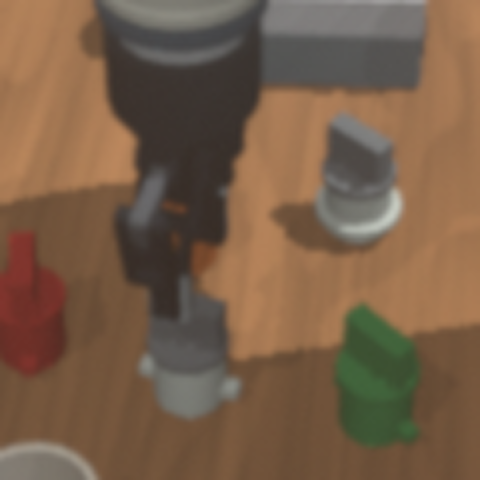

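{"method": "move_arm", "body": {
  "series": "-0.2 -0.04 -0.17 0 0 0 0;-0.2 0 0 0.1 0 0 0;-0.2 0 0 0 0 0 0"
}}

```text
clock: 5.32
eef_pos: [570.7, 252.8, 80.6]
tcp_rot: [-3.138, -0.011, -0.207]
contact_force: [0.4, 0.6, 0.8]
opening: 0.6
```

{"method": "move_arm", "body": {
  "series": "-0.2 0 0 0 0 0 0"
}}

```text
clock: 5.45
eef_pos: [570.8, 252.9, 80.7]
tcp_rot: [-3.138, -0.011, -0.207]
contact_force: [0.1, -0.2, -0.0]
opening: 0.601
```

{"method": "move_arm", "body": {
  "series": "-0.2 0 0 0 0 0 0;-0.2 0 0 0 0 0 0"
}}

```text
clock: 5.7
eef_pos: [570.7, 252.8, 80.6]
tcp_rot: [-3.138, -0.01, -0.207]
contact_force: [0.3, -0.2, -0.2]
opening: 0.6
```

{"method": "move_arm", "body": {
  "series": "-0.2 -0.06 0.08 0.25 -0.2 -0.6 0;-0.2 0 0 0.25 0 0 0;-0.2 0 0 0.1 0 0 0;-0.2 0 0 0 0 0 0;-0.2 0 0 0 0 0 0"
}}

```text
clock: 6.32
eef_pos: [567.1, 249.7, 54.1]
tcp_rot: [3.141, 0.002, -0.207]
contact_force: [-0.6, -0.3, 0.7]
opening: 0.602
```

{"method": "move_arm", "body": {
  "series": "-0.2 0 0 0.06 0 0 0;0.3 0 0 0 0 0 0;0.6 0 0 0 0 0 0;1 0 0 0 0 0 0;1 0 0 0 0 0 0;1 0 0 0 0 0 0;1 0 0 0 0 0 0;1 0 0 0 0 0 0",
  "grip_force": 60
}}

```text
clock: 7.32
eef_pos: [567.4, 249.9, 52.1]
tcp_rot: [3.141, 0.001, -0.207]
contact_force: [0.6, 1.1, -0.2]
opening: 0.145
```

{"method": "move_arm", "body": {
  "series": "1 0 0 -0.5 0 0 0;1 0 0 -0.8 0 0 0;1 0 0 -0.8 0 0 0;1 0 0 -0.8 0 0 0;1 0 0 -0.4 0 0 0;1 0 0 0 0 0 0;1 0 0 0 0 0 0"
}}

```text
clock: 8.2
eef_pos: [567.0, 249.6, 192.3]
tcp_rot: [3.141, 0.001, -0.207]
contact_force: [-0.6, 0.6, -0.6]
opening: 0.147
```

Run:
```python
from h import *
t=grab('top',2);s=grab('side',2);e=r.sense()['eef_pos'];u,v=pix('side',e).astype(int);print(u,v,pix('top',e))
b=cv2.resize(s[v-30:v+70,u-50:u+50],None,fx=6,fy=6,interpolation=cv2.INTER_CUBIC)
cv2.imwrite('pics/l.png',b[:,:,::-1])
```

```text
316 281 [181.51788222 244.47803675]
```

View pics/l.png

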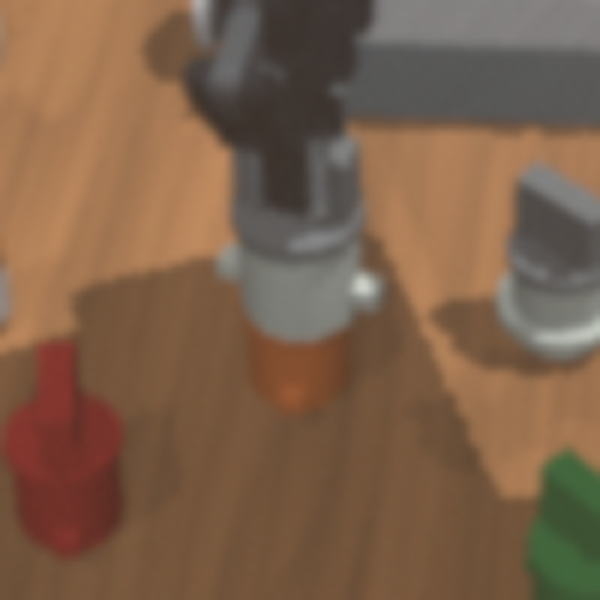

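The cartridge is held upright and its lugs are clear. Next I'll check its offset from the TCP, and take the collar's centre from the side view too.

Run:
```python
from h import *
e=np.array([567.0,249.6,192.3])
for dz,u in [(-8,297.5),(-27,297),(-38.5,301)]:
    print('expect u',pix('side',e+[0,0,dz])[0],'seen',266+(u+.5)/6-.5)
s=np.load('s.npy');g=cv2.cvtColor(s,cv2.COLOR_RGB2GRAY)
up=cv2.resize(g[205:245,320:370],None,fx=4,fy=4,interpolation=cv2.INTER_CUBIC)
for th in (70,85,100):
    cs,_=cv2.findContours((up<th).astype(np.uint8),cv2.RETR_LIST,cv2.CHAIN_APPROX_NONE)
    for k in cs:
        if cv2.contourArea(k)>800:
            q=cv2.fitEllipse(k);u,v=(q[0][0]+.5)/4-.5+320,(q[0][1]+.5)/4-.5+205
            print(th,(u,v),q[1][0]/4,q[1][1]/4,plane('side',u,v,83))
z=cv2.resize(s[200:250,315:375],None,fx=10,fy=10,interpolation=cv2.INTER_CUBIC)
cv2.imwrite('pics/cs.png',z[:,:,::-1])
```

```text
expect u 316.3549555399054 seen 315.1666666666667
expect u 316.6351000987464 seen 315.0833333333333
expect u 316.8012978236641 seen 315.75
70 (344.4649200439453, 224.95566749572754) 18.31165885925293 30.833101272583008 [ 541.76363463 -105.8327557    83.        ]
85 (344.4468402862549, 225.24521446228027) 18.441518783569336 30.8602237701416 [ 541.69480512 -104.47742719   83.        ]
100 (347.04979705810547, 226.52594184875488) 8.848942756652832 21.922151565551758 [534.28257073 -99.17318977  83.        ]
100 (345.6106605529785, 226.83330917358398) 17.256092071533203 34.261165618896484 [537.97539403 -97.39648209  83.        ]
```

View pics/cs.png

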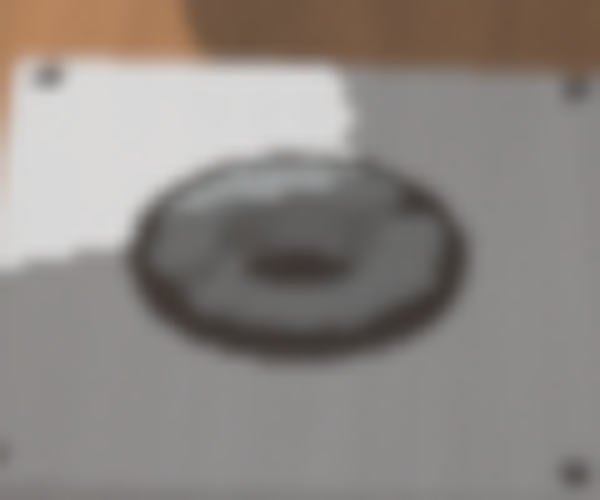

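{"method": "move_arm", "body": {
  "series": "1 0 0 0 0 0 -9.8;1 0 0 0 0 0 -9.8;1 0 0 0 0 0 -9.8;1 0 0 0 0 0 -9.8;1 0 0 0 0 0 -9.8;1 0 0 0 0 0 0;1 -0.5 0.58 0 0 0 0;1 -0.6 0.69 0 0 0 0;1 -0.6 0.69 0 0 0 0;1 -0.6 0.69 0 0 0 0;1 -0.6 0.69 0 0 0 0;1 -0.6 0.69 0 0 0 0;1 -0.6 0.69 0 0 0 0;1 -0.6 0.69 0 0 0 0;1 -0.5 0.58 0 0 0 0;1 -0.2 0.2 0 0 0 0;1 0 0 0 0 0 0;1 0 0 0 0 0 0;1 0 0 0 0 0 0"
}}

```text
clock: 10.78
eef_pos: [542.5, -86.7, 184.0]
tcp_rot: [-3.136, 0.013, 0.625]
contact_force: [0.0, 0.6, -1.5]
opening: 0.15
```

{"method": "move_arm", "body": {
  "series": "1 -0.15 0.2 0 -0.3 0.7 -1.2;1 -0.15 0.2 0 0 0 0;1 -0.08 0.11 0 0 0 0;1 0 0 0 0 0 0;1 0 0 0 0 0 0"
}}

```text
clock: 11.4
eef_pos: [543.0, -110.8, 184.0]
tcp_rot: [-3.14, 0.001, 0.647]
contact_force: [0.1, -0.6, -1.9]
opening: 0.149
```

{"method": "move_arm", "body": {
  "series": "1 -0.04 0.02 0.2 0 0 0;1 0 0 0.4 0 0 0;1 0 0 0.4 0 0 0;1 0 0 0.2 0 0 0;1 0 0 0 0 0 0;1 0 0 0 0 0 0"
}}

```text
clock: 12.15
eef_pos: [541.9, -112.3, 132.1]
tcp_rot: [-3.14, 0.002, 0.648]
contact_force: [-1.5, -1.6, 2.0]
opening: 0.15
```

{"method": "move_arm", "body": {
  "series": "1 -0.02 0 0.03 0 0 0;1 0 0 0.03 0 0 0;1 0 0 0 0 0 0"
}}

```text
clock: 12.52
eef_pos: [541.9, -113.1, 130.8]
tcp_rot: [3.141, 0.001, 0.648]
contact_force: [-1.7, -1.9, 2.5]
opening: 0.147
```

{"method": "move_arm", "body": {
  "series": "1 -0.05 0 0 0 0 0;1 0 0 0 0 0 0;1 0 0 0 0 0 0"
}}

```text
clock: 12.9
eef_pos: [540.0, -114.2, 130.5]
tcp_rot: [-3.141, 0.0, 0.648]
contact_force: [-0.2, -2.0, -0.7]
opening: 0.15
```

{"method": "move_arm", "body": {
  "series": "1 -0.02 0.02 0 0 0 0;1 0 0 0.04 0 0 0;1 0 0 0.04 0 0 0;1 0 0 0 0 0 0"
}}

```text
clock: 13.4
eef_pos: [539.5, -115.1, 126.6]
tcp_rot: [-3.14, 0.001, 0.647]
contact_force: [0.1, -0.3, -0.5]
opening: 0.152
```

Free of side force now. I'll keep going down towards the lip.

{"method": "move_arm", "body": {
  "series": "1 0 0 0.03 0 0 0;1 0 0 0.03 0 0 0;1 0 0 0.03 0 0 0;1 0 0 0 0 0 0"
}}

```text
clock: 13.9
eef_pos: [539.8, -115.1, 123.3]
tcp_rot: [-3.141, 0.0, 0.648]
contact_force: [-1.1, -0.5, 2.5]
opening: 0.147
```

{"method": "move_arm", "body": {
  "series": "1 0 0 0.03 0 0 0;1 0 0 0.03 0 0 0;1 0 0 0 0 0 0"
}}

```text
clock: 14.28
eef_pos: [540.2, -115.3, 121.0]
tcp_rot: [3.141, -0.0, 0.647]
contact_force: [-0.6, -0.5, 1.1]
opening: 0.147
```

{"method": "move_arm", "body": {
  "series": "1 0 0 0.05 0 0 0;1 0 0 0.05 0 0 0;1 0 0 0.05 0 0 0;1 0 0 0 0 0 0"
}}

```text
clock: 14.78
eef_pos: [540.3, -115.3, 114.9]
tcp_rot: [3.141, -0.0, 0.647]
contact_force: [-0.3, -0.2, 3.3]
opening: 0.149
```

{"method": "move_arm", "body": {
  "series": "1 0 0 0.06 0 0 0;1 0 0 0.06 0 0 0;1 0 0 0.06 0 0 0;1 0 0 0.03 0 0 0;1 0 0 0 0 0 0"
}}

```text
clock: 15.4
eef_pos: [540.3, -115.3, 107.5]
tcp_rot: [3.141, -0.0, 0.647]
contact_force: [-1.9, 0.1, 7.9]
opening: 0.15
```

{"method": "move_arm", "body": {
  "series": "1 0 0 0.03 0 0 0;1 0 0 0 0 0 3;1 0 0 0 0 0 3;1 0 0 0 0 0 3;1 0 0 0 0 0 0"
}}

```text
clock: 16.02
eef_pos: [541.4, -115.2, 108.4]
tcp_rot: [3.14, -0.002, 0.486]
contact_force: [-2.1, 0.8, 7.0]
opening: 0.148
```

{"method": "move_arm", "body": {
  "series": "1 0 0 0.04 0 0 3;1 0 0 0.01 0 0 4;1 0 0 0.01 0 0 4;1 0 0 0.01 0 0 4;1 0 0 0.01 0 0 4;1 0 0 0 0 0 0"
}}

```text
clock: 16.77
eef_pos: [541.7, -114.5, 107.2]
tcp_rot: [3.141, -0.003, 0.144]
contact_force: [-2.1, -0.7, 5.9]
opening: 0.15
```

{"method": "move_arm", "body": {
  "series": "1 0 0 0.02 0 0 4;1 0 0 0.01 0 0 4;1 0 0 0.01 0 0 4;1 0 0 0.01 0 0 4;1 0 0 0.01 0 0 4;1 0 0 0 0 0 0"
}}

```text
clock: 17.52
eef_pos: [541.6, -113.4, 106.9]
tcp_rot: [-3.14, -0.003, -0.215]
contact_force: [-1.6, -0.5, 6.8]
opening: 0.15
```

```bash
python3 -c "
from rig import r
s=r.sense();print(s['wrist_torque'],s['contact_force'],s['qpos'])"
```

```text
[-0.14363222  0.44891532  0.00088816] [-1.59695879 -0.48226328  6.84092852] [-0.2103461   0.39433756  1.89354701  0.00268339  0.85089773  1.57404554]
```

{"method": "move_arm", "body": {
  "series": "1 0 0 0.01 0 0 4;1 0 0 0.01 0 0 4;1 0 0 0.01 0 0 4;1 0 0 0.01 0 0 4;1 0 0 0.01 0 0 4;1 0 0 0 0 0 0"
}}

```text
clock: 18.27
eef_pos: [541.9, -112.8, 107.0]
tcp_rot: [-3.138, -0.002, -0.575]
contact_force: [-1.1, -0.7, 5.9]
opening: 0.152
```

{"method": "move_arm", "body": {
  "series": "1 0 0 0.01 0 0 2;1 0 0 0.01 0 0 2;1 0 0 0 0 0 0"
}}

```text
clock: 18.65
eef_pos: [542.1, -112.6, 107.2]
tcp_rot: [-3.138, -0.002, -0.646]
contact_force: [-1.6, -0.4, 6.9]
opening: 0.149
```

```bash
python3 -c "
from rig import r
s=r.sense();print(s['wrist_torque'],s['contact_force'],s['tcp_rot'])"
```

```text
[-0.0984698   0.42069023 -0.00238839] [-1.59074177 -0.37270337  6.92218323] [-3.13776106e+00 -2.27968505e-03 -6.46264037e-01]
```

{"method": "move_arm", "body": {
  "series": "1 0 0 0.01 0 0 2;1 0 0 0 0 0 0"
}}

```text
clock: 18.9
eef_pos: [542.1, -112.5, 107.3]
tcp_rot: [-3.138, -0.002, -0.682]
contact_force: [-1.9, 0.2, 6.0]
opening: 0.15
```

```bash
python3 -c "
from rig import r
s=r.sense();print(s['wrist_torque'],s['contact_force'],s['tcp_rot'],s['eef_pos'])"
```

```text
[-0.12332547  0.39446862  0.02600417] [-1.86612558  0.20484941  6.02986213] [-3.13767077e+00 -2.26007811e-03 -6.81789335e-01] [ 542.12655402 -112.51381851  107.34988006]
```

{"method": "move_arm", "body": {
  "series": "1 0 0 0.01 0 0 1.5;1 0 0 0 0 0 0"
}}

```text
clock: 19.15
eef_pos: [542.1, -112.4, 107.5]
tcp_rot: [-3.138, -0.002, -0.708]
contact_force: [-1.5, -1.5, 4.8]
opening: 0.151
```

```bash
python3 -c "
from rig import r
s=r.sense();print(s['wrist_torque'],s['contact_force'],s['tcp_rot'],s['eef_pos'])"
```

```text
[-0.12329614  0.35823398  0.0462956 ] [-1.52841537 -1.5042596   4.779499  ] [-3.13770022e+00 -2.10047733e-03 -7.08248048e-01] [ 542.08619356 -112.38693168  107.46402655]
```

{"method": "move_arm", "body": {
  "series": "1 0 0 0.01 0 0 1.5;1 0 0 0.01 0 0 1;1 0 0 0 0 0 0"
}}

```text
clock: 19.52
eef_pos: [542.1, -112.3, 107.5]
tcp_rot: [-3.138, -0.002, -0.752]
contact_force: [-0.7, -0.6, 6.3]
opening: 0.148
```

```bash
python3 -c "
from rig import r
s=r.sense();print(s['wrist_torque'],s['contact_force'],s['tcp_rot'],s['eef_pos'])"
```

```text
[-0.18764744  0.28778275  0.09415726] [-0.71031866 -0.6468891   6.30045214] [-3.13776104e+00 -1.99062117e-03 -7.52335721e-01] [ 542.0765816  -112.26249133  107.52983938]
```

{"method": "move_arm", "body": {
  "series": "1 0 0 0.01 0 0 1.5;1 0 0 0 0 0 0"
}}

```text
clock: 19.77
eef_pos: [542.1, -112.2, 107.6]
tcp_rot: [-3.138, -0.002, -0.779]
contact_force: [-1.5, -0.8, 5.2]
opening: 0.147
```

```bash
python3 -c "
from rig import r
s=r.sense();print(s['wrist_torque'],s['contact_force'],s['tcp_rot'],s['eef_pos'])"
```

```text
[-0.1396825   0.40387209  0.00439046] [-1.52288389 -0.78996915  5.20975287] [-3.13778775e+00 -1.87156600e-03 -7.78768825e-01] [ 542.05332386 -112.16678923  107.62131099]
```

{"method": "move_arm", "body": {
  "series": "1 0 0 0.01 0 0 1.5;1 0 0 0 0 0 0"
}}

```text
clock: 20.02
eef_pos: [541.9, -112.2, 107.7]
tcp_rot: [-3.138, -0.002, -0.805]
contact_force: [-1.6, -0.1, 4.7]
opening: 0.146
```

```bash
python3 -c "
from rig import r
s=r.sense();print(s['wrist_torque'],s['contact_force'],s['tcp_rot'],s['eef_pos'])"
```

```text
[-0.03890597  0.26569056  0.11386296] [-1.60561765 -0.06905711  4.69435588] [-3.13818076e+00 -1.78167285e-03 -8.04832739e-01] [ 541.91520111 -112.19171871  107.7220351 ]
```

{"method": "move_arm", "body": {
  "series": "1 0 0 0.01 0 0 1.5;1 0 0 0 0 0 0"
}}

```text
clock: 20.27
eef_pos: [541.5, -112.5, 107.7]
tcp_rot: [-3.139, -0.002, -0.83]
contact_force: [-1.1, 0.0, 5.1]
opening: 0.146
```

```bash
python3 -c "
from rig import r
s=r.sense();print(s['wrist_torque'],s['contact_force'],s['tcp_rot'],s['eef_pos'])"
```

```text
[-0.06135314  0.24507028  0.16964913] [-1.09279623  0.02961289  5.14187805] [-3.13930509e+00 -1.63975492e-03 -8.30492739e-01] [ 541.48644428 -112.47210337  107.72456611]
```

The torque is now rising steadily, so it is at the stop. I'll ease up with the spring.

{"method": "move_arm", "body": {
  "series": "1 0 0 -0.04 0 0 -0.5;1 0 0 -0.04 0 0 0;1 0 0 -0.03 0 0 0;1 0 0 0 0 0 0"
}}

```text
clock: 20.78
eef_pos: [541.5, -112.5, 112.6]
tcp_rot: [-3.139, -0.002, -0.82]
contact_force: [-0.4, 0.4, 5.8]
opening: 0.151
```

```bash
python3 -c "
from rig import r
s=r.sense();print(s['wrist_torque'],s['contact_force'],s['tcp_rot'],s['eef_pos'])"
```

```text
[-0.10078518  0.31263676 -0.01560482] [-0.43048533  0.37462104  5.84214291] [-3.13930216e+00 -1.84414653e-03 -8.20405248e-01] [ 541.52457892 -112.48666668  112.62614574]
```

It has risen past the 25 mm level, so the lugs are in the notches. I'll ease up a little more, then release.

{"method": "move_arm", "body": {
  "series": "1 0 0 -0.03 0 0 0;1 0 0 0 0 0 0;1 0 0 0 0 0 0"
}}

```text
clock: 21.15
eef_pos: [541.5, -112.5, 113.8]
tcp_rot: [-3.139, -0.002, -0.82]
contact_force: [-0.3, -0.7, 4.6]
opening: 0.146
```

{"method": "move_arm", "body": {
  "series": "0.6 0 0 0 0 0 0;0.4 0 0 0 0 0 0;0.2 0 0 0 0 0 0;0 0 0 0 0 0 0;0 0 0 0 0 0 0;0 0 0 0 0 0 0"
}}

```text
clock: 21.9
eef_pos: [541.1, -112.2, 112.8]
tcp_rot: [-3.14, -0.001, -0.821]
contact_force: [0.3, 0.7, -0.2]
opening: 0.502
```

Released. Retreating straight up, then clearing the top view for a check.

{"method": "move_arm", "body": {
  "series": "0 0 0 -0.4 0 0 0;0 0 0 -0.6 0 0 0;0 0 0 -0.8 0 0 0;0 0 0 -0.8 0 0 0;0 0 0 -0.8 0 0 0;0 -0.6 0.6 0 0 0 0;0 -0.9 0.9 0 0 0 0;0 -0.9 0.9 0 0 0 0;0 -0.9 0.9 0 0 0 0;0 -0.6 0.6 0 0 0 0;0 0 0 0 0 0 0;0 0 0 0 0 0 0"
}}

```text
clock: 23.4
eef_pos: [316.7, -104.7, 263.6]
tcp_rot: [-3.132, -0.014, -0.82]
contact_force: [-1.2, -1.8, 0.1]
opening: 0.501
```

Run:
```python
from h import *
t=grab('top',2);s=grab('side',2);print(r.sense()['eef_pos'])
a=cv2.resize(t[150:390,130:450],(400,300))
b=cv2.resize(s[160:290,280:400],(400,433),interpolation=cv2.INTER_CUBIC)
c=cv2.resize(t[215:320,315:435],(400,350),interpolation=cv2.INTER_CUBIC)
im=np.zeros((600,800,3),np.uint8); im[:300,:400]=a; im[:433,400:]=b; im[300:600,:400]=c[:300]
cv2.imwrite('pics/end.png',im[:,:,::-1])
# expected pixels: bar ends (top z) for locked (z=136) vs. unlocked-in-slots (143)
for zt in (136,132,143):
    for sg in (1,-1):
        a=-0.765; P=np.array([541,-113,zt])+sg*20*np.array([np.cos(a),np.sin(a),0])
        u=pix('side',P); print(zt,u, 400+(u[0]-280)*400/120,(u[1]-160)*433/130)
```

```text
[ 316.57363018 -104.48619612  262.673848  ]
136 [340.14571833 203.68082317] 600.485727754207 145.49074178680186
136 [350.23319504 209.91448655] 634.1106501421649 166.25363596404074
132 [340.14321563 204.96420198] 600.4773854434504 149.76538044192063
132 [350.21044953 211.21126607] 634.0348317519076 170.57290930709556
143 [340.15012335 201.42271782] 600.5004111645587 137.969513983946
143 [350.27322267 207.63255468] 634.2440755710455 158.6530475200717
```

View pics/end.png

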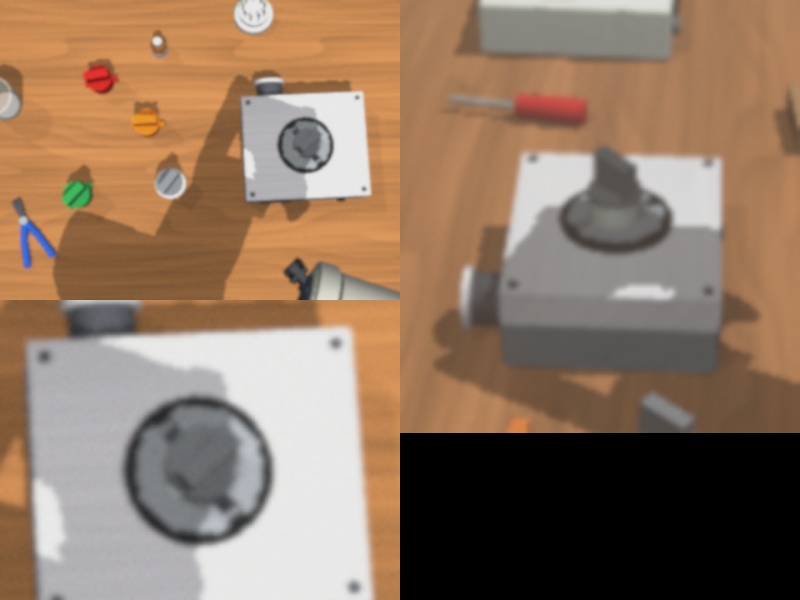

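The bar top shows at about (600,147) to (634,165) in the side crop, matching the locked height (predicted 145 and 166). The slots are empty and roughly across the bar, and the other things stand where they were.

{"method": "move_arm", "body": {
  "series": "0 0 0 0 0 0 0;0 0 0 0 0 0 0"
}}

```text
clock: 23.85
eef_pos: [317.2, -104.5, 262.4]
tcp_rot: [-3.134, -0.011, -0.819]
contact_force: [-0.1, 0.2, 0.5]
opening: 0.501
```

```bash
python3 -c "
from rig import r
print(r.sign_off())"
```

```text
the job is handed in; nothing more can be done
None
```

The lugged cartridge is in the extractor's collar and appears locked. I handed the job in at about 24 s, and the hand-in gave no verdict.

**How it went:** I set it in the collar with the lugs lined up to the slots seen in the top picture, and they dropped in without a search. I pushed it to about 27.5 mm below the mouth and turned it clockwise about 84° until the torque rose at the end stop. Then I eased up with the spring and let go.

**Last checks:**
- **Lock height:** before release, the cartridge had risen to about 21 mm below the mouth by the tool height, past the 25 mm where it would stay without notches. The final side picture fits that height to within a few millimetres.
- **Forces:** the highest wrist force read was about 8 N upwards, against the 35 N limit. That is the wrist reading between moves; I had no direct reading of the force on the collar.
- **Bystanders:** those in the final pictures looked unmoved; only an edge of the card box was in view. I judged this by eye and did not measure it.

**Disagreements:** the two cameras differed by 2–4 mm on the cartridge's position, and the collar's height from front to back was poorly fixed in the side view. The side force I felt at the collar mouth corrected this by about 2–3 mm. The tool had turned slightly past the nominal 80° at the stop, from slack in the slots and a little slip in the grip.

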